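# Frost the tumbler and check its chill

### The arm

A 7-joint arm with a two-finger parallel gripper is mounted at the origin on the work surface. World frame = base frame: x ahead of the robot, y to its left, z up, the work surface at z = 0. Lengths are in m, angles in rad, forces in N, time in s.
With the tool pointing down it reaches from about 0.425 to 0.875 m from the base axis. Payload 4.7 kg.
Tool frame: the origin (TCP) lies on the centre line of the jaws, within the pads' length; the fingertips stand 14 mm ahead of it and the grasp point (between the pads) lies 5 mm behind it; z points along the fingers, y is the line along which they close (so a half turn about z gives the same grasp; the last joint's range is limited). The gripper opens to 87 mm and grips with 3 to 60 N. Pads are 19 mm wide; open, the fingers measure 117 mm over their backs; the gripper's body (75 mm by 190 mm) begins 51 mm behind the grasp point.
Start: joints at [1.178, 0.321, -0.07, 1.45, 0.023, 1.371, -0.057], TCP at [0.257, -0.597, 0.237] pointing down, gripper open.
Joint ranges: [-2.86, 2.86], [-0.3, 2.09], [-1.38, 1.24], [0.06, 2.45], [-1.56, 4.7], [0.09, 2.05], [-2.69, 2.69]. Speed limits (rad/s): [2.57, 2.57, 3.14, 3.14, 3.14, 3.14, 3.14].

### API

Orientations are given as a rotation vector (axis times angle).
In Python, from bench import ctrl gives the robot as it stands.
- The arm moves only by the tool send_rows, never from a script. Its argument "steps" is a list of rows, each an object of numbers: "tx", "ty", "tz": the shift along the tool's x, y, z in units of 60 mm (1.0 is 60 mm); "turn": the turn about the tool's z in units of 8 degrees (1.0 is 8 degrees); "grip": the opening, from 0 (shut) to 1 (fully open). A call has 1 to 12 rows; each row shifts and turns the commanded pose from where the row before left it, along the tool's axes as they then stand; what a row does not reach is not made up. A row lasts 1/8 s, in which the tool goes at most 62.5 mm and 10.7 degrees, less where a joint would pass 70% of its speed; a pose out of reach is approached as far as the arm can. A call is refused whole if a number of a shift passes 1 or a number of a turn 1, either way. A call with a gripper value outside its range is refused whole. The fingers move at their own pace and stop on an object; "newtons" is the grip in N (left out, the last holds). Time passes only in rows, so rows that do not move let the fingers close. It gives the time, the measured TCP pose, the force, the opening and the grip force at its end, in the units of the state.
- ctrl.get_state(): the state, without advancing time (a new reading comes with each control period).
- ctrl.get_image(name): name is "side" or "top"; returns a dict with "pixels" (400x640x3 uint8, red, green, blue), "K" (3x3 intrinsics, pixels), "cam_to_world" (4x4, takes a point from camera to world coordinates). Camera axes: x right, y down, z forward; pixel columns grow to the right and rows downward; lengths in m; the calibration is good to about 2 mm. A picture is of the moment at which its call begins. There is no depth.
- ctrl.close_job(): hands the job in; it is judged then, once.
The state is a dict: "time": time; "joint_positions": joint angles; "qd": joint speeds; "joint_torque": joint torques, N m; "position": TCP position; "tool_rot": TCP orientation; "ft_force": force on the tool from outside, world axes, zero at the start; "torque": the same for the moment, N m; "grip_width": opening from 0.0 (shut) to 1.0 (fully open); "grip_force": force on a finger pad.
Only numpy, scipy, OpenCV 4.12 (cv2) and the standard library are available. Lean on these libraries where they do the work, as an engineer would, in place of code of your own. Each camera call takes 0.05 s, during which the arm holds its last target. There are 200 camera calls.

### The job

Give the matte rocks tumbler a blast from the glass froster: press the froster's sprung cap all the way down and let it come back up. Then pick up the infrared thermometer wand and, holding it roughly level with its lens 3 to 6 cm from the glass, aim it squarely at the middle of the tumbler's side and keep it still for two seconds. Finally lay the wand back down on its cork mat, right way up and wholly on the mat, without dropping it, and leave everything else where it stands.

Things in the scene. Friction and masses are not known exactly. Their poses are not given: they have to be found in the camera images.
- cap (a joint): Sprung push cap on top of the glass froster, a white round button 36 mm across in a dark collar. Value in m: 0 up, 0.008 fully down (pressed straight down); the spring needs about 6 N for full travel and returns the cap by itself.
- cap_top (a point): Centre of the top face of the froster's cap, about 0.18 m above the cart top when up.
- froster: Glass froster: upright aluminium canister, 66 mm diameter, fixed to the tray. Origin at the centre of its underside, z up. A 12 mm thick dark spout leaves its neck level, 134 mm above its underside, along its -x axis and turns down 100 mm out, its tip 110 mm above the underside, over the tumbler.
- tumbler: Matte frosted-glass rocks tumbler, the target, loose, 0.28 kg: gently tapered cup, 84 mm across at the rim and narrower at the foot, 95 mm high, its wall about 37 to 40 mm from the axis at mid-height, standing under the froster's spout. Origin at the centre of its underside, z up.
- tumbler_mid (a point): Point on the tumbler's axis 48 mm above its underside: the centre of what the wand must aim at.
- wand: Infrared thermometer wand, a loose black bar 170 mm long, 0.15 kg, lying on the cork mat. Its case is 135 x 30 x 34 mm (x from -85 to +50 mm), with a steel snout 26 mm in diameter from +50 to +85 mm. Origin on the underside at mid-length; x along the wand towards the lens, z up out of the side with the display. Balances within 20 mm of its origin; grip it across its 30 mm width.
- lens (a point): Centre of the lens at the end of the wand's snout, 85 mm ahead of the wand's origin and 19 mm above its underside; its x axis is the line of sight.
- tail (a point): Blunt end of the wand, 85 mm behind its origin, 19 mm above its underside.
- mat: Cork mat on which the wand lies, 240 x 120 x 4 mm, fixed to the cart top; origin at the centre of its underside, x along the 240 mm side, z up.
- tray: Round black granite tray, 400 mm diameter, 12 mm thick, fixed; origin at the centre of its underside. Froster, tumbler, julep cup, caddy, scoop and muddler stand on it.
- julep_cup: Bystander: shiny stainless julep cup, 80 mm across, 100 mm high, loose; origin at the centre of its underside.
- caddy_edge (a point): Bystander: upper tip of one of the four uprights on the turning deck of the steel coaster caddy (deck 120 mm across, 57 mm from its centre post to this point, 82 mm above the cart top; post with ball top 166 mm above the cart top).
- scoop: Bystander: clear acrylic ice scoop lying on the tray, 174 mm long, 58 mm wide, 36 mm high, loose; origin near mid-length on its underside, trough to +x, handle to -x.
- muddler: Bystander: wooden muddler lying on the tray, 180 mm long along its x axis, up to 36 mm thick, loose; origin under its middle.
- jigger: Bystander: steel hourglass jigger standing on the cart top, 48 mm wide, 95 mm high, loose; origin at the centre of its underside.
Things that resemble listed ones, but are neither listed nor needed, are in the scene too. What is shaped like the tumbler but green is not meant. Several things look just like the wand: the one meant starts farthest from the robot's base.

How it is judged:
On the way, in this order (a step that is already met when the one before it is completed fails the run):
1. the froster's cap is pressed down, at least 6.5 of its 8 mm (value of joint cap above 0.0065 m), for 0.1 s.
2. cap up; wand held still in the fingers within 45 deg of level, sight line within 18 mm sideways and 25 mm in height of the tumbler's middle, lens 55 to 125 mm from its axis, for 1.5 s (x of tumbler_mid in the frame of lens between 0.055 and 0.125 m and y of tumbler_mid in the frame of lens between -0.018 and 0.018 m and z of tumbler_mid in the frame of lens between -0.025 and 0.025 m and angle between wand's own x axis and vertical between 0.8 and 2.34 rad and linear speed of wand below 0.03 m/s and angular speed of wand below 0.2 rad/s and contact force between the fingers and wand above 1 N and value of joint cap below 0.002 m), for 1.5 s.
At the end, for the whole second after the job is handed in: The wand lies at rest and released, right way up (within 0.15 rad), flat on the cork mat with both its ends over the mat; the froster's cap is up (within 2 mm); the tumbler stands upright within 20 mm of where it started (x of lens in the frame of mat between -0.121 and 0.121 m and y of lens in the frame of mat between -0.061 and 0.061 m and x of tail in the frame of mat between -0.121 and 0.121 m and y of tail in the frame of mat between -0.061 and 0.061 m and z of wand in the frame of mat below 0.008 m and angle between each of wand, tumbler's own z axis and vertical below 0.15 rad and linear speed of wand below 0.02 m/s and value of joint cap below 0.002 m and distance of tumbler from where it was at the start of the episode below 0.02 m); the robot touches nothing.
It fails at once if the tumbler is pushed more than 20 mm or tipped (distance of tumbler from where it was at the start of the episode above 0.02 m or angle between tumbler's own z axis and vertical above 0.3 rad).
It fails at once if a bystander (julep cup, scoop, muddler, jigger, caddy deck) is moved more than 30 mm (distance of any of julep_cup, scoop, muddler, jigger, caddy_edge from where it was at the start of the episode above 0.03 m).
It fails at once if the wand is dropped (moves faster than 0.5 m/s while the fingers do not hold it) (linear speed of wand above 0.5 m/s and contact force between the fingers and wand below 0.1 N).
It also fails if it takes over 54 s, if anything falls off the work surface, if the arm or the gripper's body presses on something with over 40 N, if the wrist force passes 120 N, or if a joint passes its speed limit or range.

## Working session

There is one attempt and no reset: what is moved stays moved. The work goes in short steps, Python scripts to look and compute and a tool call to move; the robot and the scene stay as the last step left them, time stands still between calls to the robot, and variables do not carry over. Pictures are saved under pics/ and viewed, at most 10 in all, crops included, and the job is handed in when it is done.

Besides the shell and the picture viewer there is one more tool, called after "Request:" as name([rows], argument=value, ...), one row to a line, values as JSON. send_rows: Moves the arm, as the interface text tells. Its arguments: {"type":"object","properties":{"steps":{"type":"array"},"newtons":{"type":"number"}},"required":["steps"]}

```bash
mkdir -p pics; ls
python3 - <<'E'
from bench import ctrl
import cv2,numpy as np
for n in("side","top"):
    im=ctrl.get_image(n); cv2.imwrite(f"pics/{n}0.png",im["pixels"][:,:,::-1]); print(n,np.round(im["K"],1).tolist(),np.round(im["cam_to_world"],4).tolist())
s=ctrl.get_state();print({k:np.round(v,3).tolist() for k,v in s.items()})
E
```

```text
pics
side [[426.9, 0.0, 329.0], [0.0, 426.9, 201.5], [0.0, 0.0, 1.0]] [[-0.9778, -0.1436, 0.1528, 0.2838], [-0.2088, 0.7315, -0.6491, 0.7147], [-0.0186, -0.6665, -0.7452, 0.975], [0.0, 0.0, 0.0, 1.0]]
top [[462.4, 0.0, 324.3], [0.0, 462.4, 200.7], [0.0, 0.0, 1.0]] [[-0.0268, -0.9872, 0.1572, 0.2599], [-0.9995, 0.0288, 0.0106, -0.0461], [-0.015, -0.1569, -0.9875, 1.5598], [0.0, 0.0, 0.0, 1.0]]
{'time': 0.1, 'joint_positions': [1.178, 0.322, -0.07, 1.452, 0.023, 1.371, -0.057], 'qd': [0.001, -0.001, 0.001, -0.002, -0.001, 0.001, -0.0], 'joint_torque': [0.0, -49.257, -0.406, -31.34, -0.064, 0.039, 0.0], 'position': [0.257, -0.597, 0.236], 'tool_rot': [-3.075, -0.634, 0.001], 'ft_force': [1.251, 0.281, -0.171], 'torque': [0.002, -0.031, -0.078], 'grip_force': 0.0, 'grip_width': 1.001}
```

View pics/side0.png

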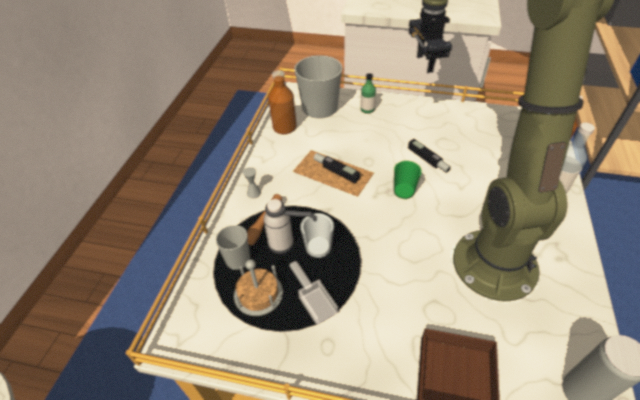

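View pics/top0.png

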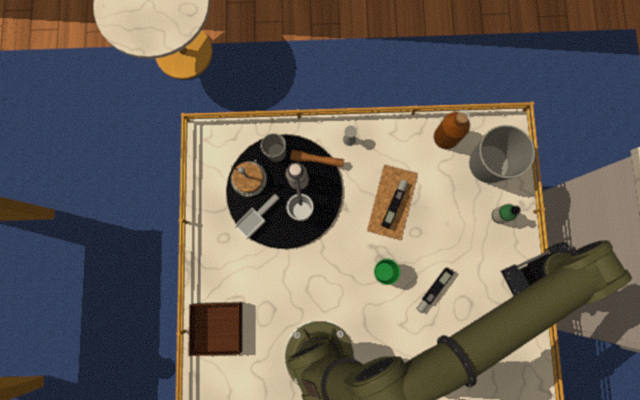

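The side view shows the froster at (279,225), its spout reaching the frosted tumbler at (318,236), and the julep cup at (234,246). There are two wands: one on the mat at (338,168) side / (396,203) top, and one on the bare cart at (428,155) side / (436,290) top. The one on the mat is farther from the base at top (320,350), so it is the one meant. I'll confirm it in an enlarged crop.

Run:
```python
import cv2,numpy as np
t=cv2.imread("pics/top0.png");s=cv2.imread("pics/side0.png")
a=cv2.resize(t[130:250,220:430],None,fx=3.8,fy=3.8,interpolation=cv2.INTER_CUBIC)[:300*2,:798]
b=cv2.resize(s[140:270,200:390],None,fx=4,fy=4,interpolation=cv2.INTER_CUBIC)
cv2.imwrite("pics/ct.png",a);cv2.imwrite("pics/cs.png",b)
```

```text
(no output)
```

View pics/ct.png

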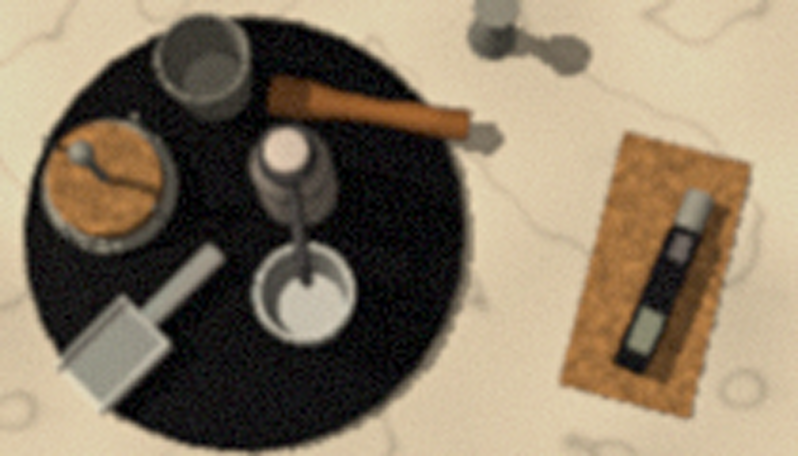

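View pics/cs.png

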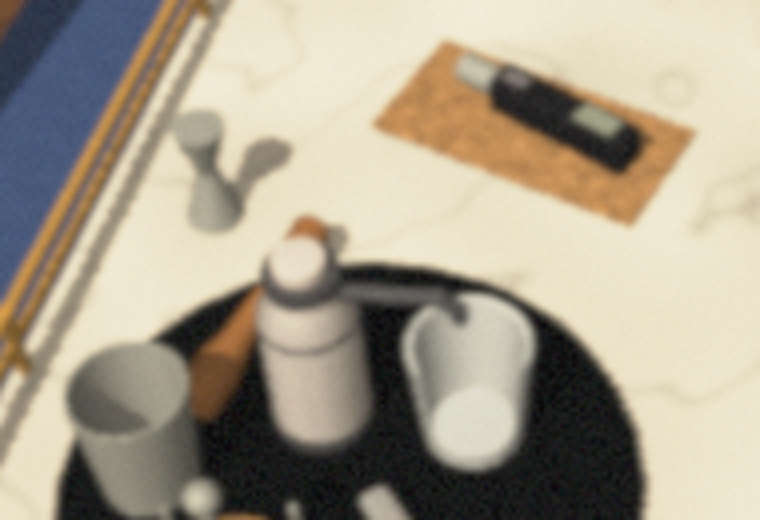

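The crops confirm it: the mat wand has its steel snout at top crop (700,205), its display at (645,332) and its tail at (630,366). It lies right way up and points away from the base. Cap is at top crop (286,150) / side crop (299,262), and the tumbler rim is at top crop (304,293) / side crop (469,345).

```bash
cat > h.py <<'E'
import numpy as np
C={"side":(np.array([[426.9,0,329],[0,426.9,201.5],[0,0,1]]),np.array([[-0.9778,-0.1436,0.1528,0.2838],[-0.2088,0.7315,-0.6491,0.7147],[-0.0186,-0.6665,-0.7452,0.975]])),
"top":(np.array([[462.4,0,324.3],[0,462.4,200.7],[0,0,1]]),np.array([[-0.0268,-0.9872,0.1572,0.2599],[-0.9995,0.0288,0.0106,-0.0461],[-0.015,-0.1569,-0.9875,1.5598]]))}
def ray(n,p):
    K,M=C[n]; d=M[:,:3]@np.linalg.solve(K,[*p,1]); return M[:,3],d/np.linalg.norm(d)
def plane(n,p,z):
    o,d=ray(n,p); return (o+d*(z-o[2])/d[2]).round(4)
def tri(pt,ps):
    o,d=ray("top",pt);q,e=ray("side",ps)
    s=np.linalg.lstsq(np.c_[d,-e],q-o,rcond=None)[0]
    a,b=o+d*s[0],q+e*s[1]; return ((a+b)/2).round(4),np.linalg.norm(a-b).round(4)
T=lambda x,y:(220+(x-1.4)/3.8,130+(y-1.4)/3.8)
S=lambda x,y:(200+(x-1.5)/4,140+(y-1.5)/4)
E
python3 - <<'E'
from h import *
for n,t,s,z in[("cap",(286,150),(299,262),.18),("rim",(304,293),(469,343),.107),("disp",(645,332),(597,120),.038),("butn",(681,248),(515,77),.038),("lensend",(704,195),(466,67),.03),("julep",(202,64),(128,385),.112),("post",(80,153),(201,497),.16),
 ("matA",(628,132),(447,42),.004),("matB",(750,161),(375,125),.004),("matC",(690,417),(632,226),.004),("matD",(560,383),(694,132),.004),("jig",(495,10),(198,130),.095),("mudend",(470,120),(308,228),.03),("spout",(306,270),(462,310),.125)]:
    print(n,plane("top",T(*t),z),plane("side",S(*s),z),*tri(T(*t),S(*s)))
E
```

```text
cap [0.58  0.056 0.18 ] [0.5777 0.0602 0.18  ] [0.5803 0.0562 0.1752] 0.0016
rim [0.474  0.0484 0.107 ] [0.4753 0.0462 0.107 ] [0.4742 0.0483 0.1097] 0.0011
disp [ 0.4413 -0.2434  0.038 ] [ 0.4426 -0.2454  0.038 ] [ 0.4416 -0.2431  0.0402] 0.0012
butn [ 0.5145 -0.2785  0.038 ] [ 0.5165 -0.282   0.038 ] [ 0.5147 -0.2779  0.0418] 0.0017
lensend [ 0.5628 -0.3025  0.03  ] [ 0.5606 -0.2947  0.03  ] [ 0.5638 -0.304   0.0213] 0.0013
julep [0.6729 0.1313 0.112 ] [0.6794 0.1254 0.112 ] [0.6731 0.1309 0.1201] 0.0049
post [0.5872 0.226  0.16  ] [0.5878 0.2257 0.16  ] [0.5873 0.226  0.1605] 0.0006
matA [ 0.6281 -0.2414  0.004 ] [ 0.5914 -0.3503  0.004 ] [ 0.5783 -0.2282  0.1186] 0.0444
matB [ 0.5979 -0.35    0.004 ] [ 0.6253 -0.24    0.004 ] [ 0.6501 -0.3737 -0.1322] 0.0447
matC [ 0.3688 -0.2838  0.004 ] [ 0.4009 -0.1698  0.004 ] [ 0.399  -0.3053 -0.1445] 0.0396
matD [ 0.402  -0.1705  0.004 ] [ 0.3688 -0.2814  0.004 ] [ 0.3748 -0.1607  0.1231] 0.0327
jig [ 0.718  -0.1204  0.095 ] [ 0.7209 -0.1204  0.095 ] [ 0.7194 -0.1202  0.0951] 0.0027
mudend [ 0.6372 -0.0978  0.03  ] [ 0.6365 -0.0973  0.03  ] [ 0.637  -0.0979  0.0293] 0.0007
spout [0.4906 0.0452 0.125 ] [0.482  0.0343 0.125 ] [0.4839 0.044  0.1374] 0.0093
```

Request:
send_rows([
  {"tz": -0.2, "grip": 0},
  {"tx": 0.3, "ty": -0.25, "tz": -0.2, "grip": 0},
  {"tx": 0.6, "ty": -0.5, "grip": 0},
  {"tx": 0.6, "ty": -0.5, "grip": 0},
  {"tx": 0.6, "ty": -0.5, "grip": 0},
  {"tx": 0.6, "ty": -0.5, "grip": 0},
  {"tx": 0.6, "ty": -0.5, "grip": 0},
  {"tx": 0.6, "ty": -0.5, "grip": 0},
  {"tx": 0.6, "ty": -0.5, "grip": 0},
  {"tx": 0.6, "ty": -0.5, "grip": 0},
  {"tx": 0.6, "ty": -0.5, "grip": 0},
  {"grip": 0},
], newtons=20)

```text
validation failed for argument at $.st...
```

Request:
send_rows([
  {"tx": 0, "ty": 0, "tz": -0.2, "turn": 0, "grip": 0},
  {"tx": 0.3, "ty": -0.25, "tz": -0.2, "turn": 0, "grip": 0},
  {"tx": 0.6, "ty": -0.5, "tz": 0, "turn": 0, "grip": 0},
  {"tx": 0.6, "ty": -0.5, "tz": 0, "turn": 0, "grip": 0},
  {"tx": 0.6, "ty": -0.5, "tz": 0, "turn": 0, "grip": 0},
  {"tx": 0.6, "ty": -0.5, "tz": 0, "turn": 0, "grip": 0},
  {"tx": 0.6, "ty": -0.5, "tz": 0, "turn": 0, "grip": 0},
  {"tx": 0.6, "ty": -0.5, "tz": 0, "turn": 0, "grip": 0},
  {"tx": 0.6, "ty": -0.5, "tz": 0, "turn": 0, "grip": 0},
  {"tx": 0.6, "ty": -0.5, "tz": 0, "turn": 0, "grip": 0},
  {"tx": 0.6, "ty": -0.5, "tz": 0, "turn": 0, "grip": 0},
  {"tx": 0, "ty": 0, "tz": 0, "turn": 0, "grip": 0},
], newtons=20)

```text
time: 1.6
position: [0.4605, -0.194, 0.262]
tool_rot: [3.073, 0.649, 0.003]
ft_force: [0.1, 0.0, -0.1]
grip_width: 0.008
grip_force: 0.0
```

Request:
send_rows([
  {"tx": 0.5, "ty": -0.43, "tz": 0, "turn": 0, "grip": 0},
  {"tx": 0.5, "ty": -0.43, "tz": 0, "turn": 0, "grip": 0},
  {"tx": 0.5, "ty": -0.43, "tz": 0, "turn": 0, "grip": 0},
  {"tx": 0.5, "ty": -0.43, "tz": 0, "turn": 0, "grip": 0},
  {"tx": 0.5, "ty": -0.43, "tz": 0, "turn": 0, "grip": 0},
  {"tx": 0.5, "ty": -0.43, "tz": 0, "turn": 0, "grip": 0},
  {"tx": 0.5, "ty": -0.43, "tz": 0, "turn": 0, "grip": 0},
  {"tx": 0, "ty": 0, "tz": 0.3, "turn": 0, "grip": 0},
  {"tx": 0, "ty": 0, "tz": 0.3, "turn": 0, "grip": 0},
  {"tx": 0, "ty": 0, "tz": 0.3, "turn": 0, "grip": 0},
  {"tx": 0, "ty": 0, "tz": 0, "turn": 0, "grip": 0},
  {"tx": 0, "ty": 0, "tz": 0, "turn": 0, "grip": 0},
])

```text
time: 3.1
position: [0.58, 0.0484, 0.2068]
tool_rot: [3.077, 0.633, 0.001]
ft_force: [-0.4, 0.1, 0.0]
grip_width: 0.006
grip_force: 0.0
```

Run:
```python
from bench import ctrl
import cv2
im=ctrl.get_image("side")["pixels"][:,:,::-1]
cv2.imwrite("pics/press.png",cv2.resize(im[140:270,200:390],None,fx=4,fy=4,interpolation=cv2.INTER_CUBIC))
```

```text
(no output)
```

View pics/press.png

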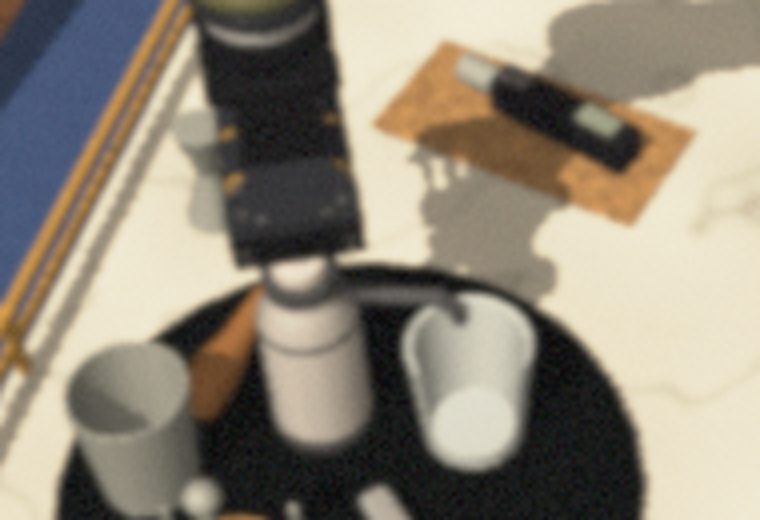

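The shut fingers hang over the cap at (300,262), about 8 mm short in y. I'll correct that and press.

Request:
send_rows([
  {"tx": 0.05, "ty": -0.13, "tz": 0, "turn": 0, "grip": 0},
  {"tx": 0, "ty": 0, "tz": 0, "turn": 0, "grip": 0},
  {"tx": 0, "ty": 0, "tz": 0.12, "turn": 0, "grip": 0},
  {"tx": 0, "ty": 0, "tz": 0.1, "turn": 0, "grip": 0},
  {"tx": 0, "ty": 0, "tz": 0.06, "turn": 0, "grip": 0},
  {"tx": 0, "ty": 0, "tz": 0, "turn": 0, "grip": 0},
])

```text
time: 3.9
position: [0.5794, 0.0572, 0.1897]
tool_rot: [3.077, 0.634, -0.001]
ft_force: [-0.8, -0.2, 2.9]
grip_width: 0.007
grip_force: 1.5
```

Request:
send_rows([
  {"tx": 0, "ty": 0, "tz": 0.05, "turn": 0, "grip": 0},
  {"tx": 0, "ty": 0, "tz": 0.04, "turn": 0, "grip": 0},
  {"tx": 0, "ty": 0, "tz": 0, "turn": 0, "grip": 0},
])

```text
time: 4.28
position: [0.5795, 0.0572, 0.1847]
tool_rot: [3.076, 0.634, -0.0]
ft_force: [-2.7, -0.1, 5.3]
grip_width: 0.01
grip_force: 2.8
```

Request:
send_rows([
  {"tx": 0, "ty": 0, "tz": 0.05, "turn": 0, "grip": 0},
  {"tx": 0, "ty": 0, "tz": 0.03, "turn": 0, "grip": 0},
  {"tx": 0, "ty": 0, "tz": 0, "turn": 0, "grip": 0},
  {"tx": 0, "ty": 0, "tz": 0, "turn": 0, "grip": 0},
])

```text
time: 4.78
position: [0.5797, 0.0573, 0.1841]
tool_rot: [3.075, 0.634, 0.002]
ft_force: [-11.2, -3.2, 25.9]
grip_width: 0.003
grip_force: 13.0
```

The hard stop is reached at 26 N, so the cap is fully down. Retracting and going to the wand.

Request:
send_rows([
  {"tx": 0, "ty": 0, "tz": -0.3, "turn": 0, "grip": 0},
  {"tx": 0, "ty": 0, "tz": -0.5, "turn": 0, "grip": 0},
  {"tx": 0, "ty": 0, "tz": -0.4, "turn": 0, "grip": 0},
  {"tx": -0.4, "ty": 0.48, "tz": 0, "turn": 0, "grip": 0},
  {"tx": -0.4, "ty": 0.48, "tz": 0, "turn": 0, "grip": 0},
  {"tx": -0.4, "ty": 0.48, "tz": 0, "turn": 0, "grip": 0},
  {"tx": -0.4, "ty": 0.48, "tz": 0, "turn": 0, "grip": 0},
  {"tx": -0.4, "ty": 0.48, "tz": 0, "turn": 0, "grip": 0},
  {"tx": -0.4, "ty": 0.48, "tz": 0, "turn": 0, "grip": 1},
  {"tx": -0.4, "ty": 0.48, "tz": 0, "turn": 0, "grip": 1},
  {"tx": -0.4, "ty": 0.48, "tz": 0, "turn": 0, "grip": 1},
  {"tx": -0.4, "ty": 0.48, "tz": 0, "turn": 0, "grip": 1},
])

```text
time: 6.28
position: [0.4834, -0.2672, 0.251]
tool_rot: [-3.077, -0.635, -0.0]
ft_force: [-0.4, 0.1, 0.5]
grip_width: 0.373
grip_force: 0.0
```

Request:
send_rows([
  {"tx": 0, "ty": 0, "tz": 0, "turn": 0.9, "grip": 1},
  {"tx": 0, "ty": 0, "tz": 0, "turn": 0.9, "grip": 1},
  {"tx": 0, "ty": 0, "tz": 0, "turn": 0.9, "grip": 1},
  {"tx": 0, "ty": 0, "tz": 0, "turn": 0.9, "grip": 1},
  {"tx": 0, "ty": 0, "tz": 0, "turn": 0.9, "grip": 1},
  {"tx": 0, "ty": 0, "tz": 0, "turn": 0.9, "grip": 1},
  {"tx": 0, "ty": 0, "tz": 0, "turn": 0.75, "grip": 1},
  {"tx": 0, "ty": 0, "tz": 0, "turn": 0, "grip": 1},
  {"tx": 0, "ty": 0, "tz": 0, "turn": 0, "grip": 1},
])

```text
time: 7.4
position: [0.4838, -0.266, 0.2512]
tool_rot: [-3.062, 0.701, 0.0]
ft_force: [0.2, -0.3, 0.2]
grip_width: 1.0
grip_force: 0.0
```

Request:
send_rows([
  {"tx": 0.04, "ty": -0.02, "tz": 0.6, "turn": 0, "grip": 1},
  {"tx": 0, "ty": 0, "tz": 0.6, "turn": 0, "grip": 1},
  {"tx": 0, "ty": 0, "tz": 0.6, "turn": 0, "grip": 1},
  {"tx": 0, "ty": 0, "tz": 0.6, "turn": 0, "grip": 1},
  {"tx": 0, "ty": 0, "tz": 0.6, "turn": 0, "grip": 1},
  {"tx": 0, "ty": 0, "tz": 0.4, "turn": 0, "grip": 1},
  {"tx": 0, "ty": 0, "tz": 0.3, "turn": 0, "grip": 1},
  {"tx": 0, "ty": 0, "tz": 0, "turn": 0, "grip": 1},
  {"tx": 0, "ty": 0, "tz": 0, "turn": 0, "grip": 1},
])

```text
time: 8.52
position: [0.4872, -0.2665, 0.0305]
tool_rot: [3.061, -0.703, 0.003]
ft_force: [-0.3, 0.3, 0.4]
grip_width: 0.998
grip_force: 0.0
```

Run:
```python
from bench import ctrl
import cv2,numpy as np
o=[]
for n,(y,x) in(("side",(130,250)),("top",(150,340))):
    im=ctrl.get_image(n)["pixels"][:,:,::-1]
    o.append(cv2.resize(im[y:y+100,x:x+133],None,fx=3,fy=3,interpolation=cv2.INTER_CUBIC))
cv2.imwrite("pics/grasp.png",np.hstack(o))
```

```text
(no output)
```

View pics/grasp.png

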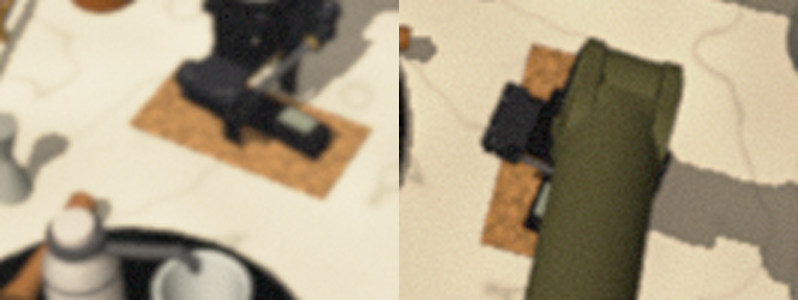

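The side view shows the fingers straddling the case ahead of the display at (300,120), and the cap is back up at (75,222). Lowering slightly and closing.

Request:
send_rows([
  {"tx": 0, "ty": 0, "tz": 0.08, "turn": 0, "grip": 1},
  {"tx": 0, "ty": 0, "tz": 0, "turn": 0, "grip": 0.6},
  {"tx": 0, "ty": 0, "tz": 0, "turn": 0, "grip": 0.4},
  {"tx": 0, "ty": 0, "tz": 0, "turn": 0, "grip": 0.2},
  {"tx": 0, "ty": 0, "tz": 0, "turn": 0, "grip": 0},
  {"tx": 0, "ty": 0, "tz": 0, "turn": 0, "grip": 0},
  {"tx": 0, "ty": 0, "tz": 0, "turn": 0, "grip": 0},
  {"tx": 0, "ty": 0, "tz": 0, "turn": 0, "grip": 0},
], newtons=30)

```text
time: 9.62
position: [0.4864, -0.2662, 0.0247]
tool_rot: [3.062, -0.704, -0.0]
ft_force: [-0.9, -1.1, 0.2]
grip_width: 0.341
grip_force: 30.0
```

Request:
send_rows([
  {"tx": 0, "ty": 0, "tz": -0.2, "turn": 0, "grip": 0},
  {"tx": 0, "ty": 0, "tz": -0.5, "turn": 0, "grip": 0},
  {"tx": 0, "ty": 0, "tz": -0.5, "turn": 0, "grip": 0},
  {"tx": 0, "ty": 0, "tz": 0, "turn": -0.5, "grip": 0},
  {"tx": 0, "ty": 0, "tz": 0, "turn": -0.9, "grip": 0},
  {"tx": 0, "ty": 0, "tz": 0, "turn": -0.9, "grip": 0},
  {"tx": 0, "ty": 0, "tz": 0, "turn": -0.9, "grip": 0},
  {"tx": 0, "ty": 0, "tz": 0, "turn": -0.9, "grip": 0},
  {"tx": 0, "ty": 0, "tz": 0, "turn": -0.9, "grip": 0},
  {"tx": 0, "ty": 0, "tz": 0, "turn": -0.9, "grip": 0},
  {"tx": 0, "ty": 0, "tz": 0, "turn": -0.9, "grip": 0},
])

```text
time: 11.0
position: [0.4864, -0.2661, 0.0973]
tool_rot: [3.043, 0.78, 0.0]
ft_force: [-0.7, 0.5, -1.8]
grip_width: 0.341
grip_force: 30.0
```

Request:
send_rows([
  {"tx": 0, "ty": 0, "tz": 0, "turn": -0.9, "grip": 0},
  {"tx": 0, "ty": 0, "tz": 0, "turn": -0.9, "grip": 0},
  {"tx": 0, "ty": 0, "tz": 0, "turn": -0.9, "grip": 0},
  {"tx": 0, "ty": 0, "tz": 0, "turn": -0.9, "grip": 0},
  {"tx": 0, "ty": 0, "tz": 0, "turn": -0.9, "grip": 0},
  {"tx": 0, "ty": 0, "tz": 0, "turn": -0.9, "grip": 0},
  {"tx": 0, "ty": 0, "tz": 0, "turn": -0.9, "grip": 0},
  {"tx": 0, "ty": 0, "tz": 0, "turn": -0.9, "grip": 0},
  {"tx": 0, "ty": 0, "tz": 0, "turn": -0.5, "grip": 0},
  {"tx": 0, "ty": 0, "tz": 0, "turn": 0, "grip": 0},
  {"tx": 0, "ty": 0, "tz": 0, "turn": 0, "grip": 0},
])

```text
time: 12.38
position: [0.4864, -0.2662, 0.097]
tool_rot: [2.22, 2.222, -0.0]
ft_force: [-0.2, -0.4, -1.1]
grip_width: 0.34
grip_force: 30.0
```

Request:
send_rows([
  {"tx": 0, "ty": -0.2, "tz": 0, "turn": 0, "grip": 0},
  {"tx": 0.4, "ty": 0, "tz": 0.1, "turn": 0, "grip": 0},
  {"tx": 0.4, "ty": 0, "tz": 0.2, "turn": 0, "grip": 0},
  {"tx": 0.4, "ty": 0, "tz": 0.2, "turn": 0, "grip": 0},
  {"tx": 0.4, "ty": 0, "tz": 0.1, "turn": 0, "grip": 0},
  {"tx": 0.3, "ty": 0, "tz": 0, "turn": 0, "grip": 0},
  {"tx": 0, "ty": 0, "tz": 0, "turn": 0, "grip": 0},
  {"tx": 0, "ty": 0, "tz": 0, "turn": 0, "grip": 0},
])

```text
time: 13.38
position: [0.4744, -0.1534, 0.0612]
tool_rot: [2.22, 2.221, -0.001]
ft_force: [-0.4, 0.1, -1.4]
grip_width: 0.341
grip_force: 30.0
```

Run:
```python
from bench import ctrl
import cv2,numpy as np
o=[]
for n,(y,x) in(("side",(150,250)),("top",(140,270))):
    im=ctrl.get_image(n)["pixels"][:,:,::-1]
    o.append(cv2.resize(im[y:y+140,x:x+133],None,fx=3,fy=3,interpolation=cv2.INTER_CUBIC))
cv2.imwrite("pics/aim.png",np.hstack(o))
```

```text
(no output)
```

View pics/aim.png

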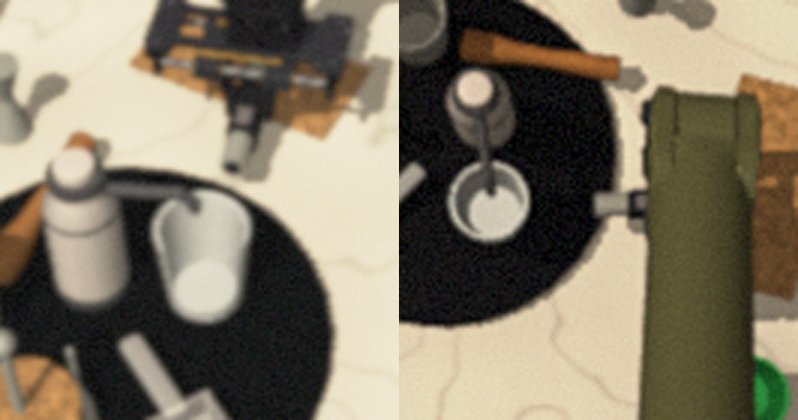

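Run:
```python
from h import *
f=lambda x,y:(270+(x-399-1)/3,140+(y-1)/3)
g=lambda x,y:(250+(x-1)/3,150+(y-1)/3)
print(plane("top",f(596,204),.06),plane("top",f(634,204),.06),plane("top",f(490,201),.107),plane("side",g(232,162),.06))
```

```text
[ 0.4745 -0.0655  0.06  ] [ 0.4733 -0.107   0.06  ] [0.4742 0.0472 0.107 ] [ 0.4753 -0.0731  0.06  ]
```

The side view shows the snout tip at (232,162) and the top view at (596,204). The lens is at about (0.4745, -0.067), in line with the tumbler axis at x = 0.4742. I'll advance 30 mm and hold.

Request:
send_rows([
  {"tx": 0.2, "ty": 0, "tz": 0, "turn": 0, "grip": 0},
  {"tx": 0.2, "ty": 0, "tz": 0, "turn": 0, "grip": 0},
  {"tx": 0.1, "ty": 0, "tz": 0, "turn": 0, "grip": 0},
  {"tx": 0, "ty": 0, "tz": 0, "turn": 0, "grip": 0},
  {"tx": 0, "ty": 0, "tz": 0, "turn": 0, "grip": 0},
  {"tx": 0, "ty": 0, "tz": 0, "turn": 0, "grip": 0},
  {"tx": 0, "ty": 0, "tz": 0, "turn": 0, "grip": 0},
  {"tx": 0, "ty": 0, "tz": 0, "turn": 0, "grip": 0},
  {"tx": 0, "ty": 0, "tz": 0, "turn": 0, "grip": 0},
  {"tx": 0, "ty": 0, "tz": 0, "turn": 0, "grip": 0},
  {"tx": 0, "ty": 0, "tz": 0, "turn": 0, "grip": 0},
  {"tx": 0, "ty": 0, "tz": 0, "turn": 0, "grip": 0},
])

```text
time: 14.98
position: [0.4741, -0.1221, 0.0607]
tool_rot: [2.219, 2.224, -0.0]
ft_force: [-0.0, 0.2, -1.2]
grip_width: 0.341
grip_force: 30.0
```

Request:
send_rows([
  {"tx": 0, "ty": 0, "tz": 0, "turn": 0, "grip": 0},
  {"tx": 0, "ty": 0, "tz": 0, "turn": 0, "grip": 0},
  {"tx": 0, "ty": 0, "tz": 0, "turn": 0, "grip": 0},
  {"tx": 0, "ty": 0, "tz": 0, "turn": 0, "grip": 0},
  {"tx": 0, "ty": 0, "tz": 0, "turn": 0, "grip": 0},
  {"tx": 0, "ty": 0, "tz": 0, "turn": 0, "grip": 0},
  {"tx": 0, "ty": 0, "tz": 0, "turn": 0, "grip": 0},
  {"tx": 0, "ty": 0, "tz": 0, "turn": 0, "grip": 0},
  {"tx": 0, "ty": 0, "tz": 0, "turn": 0, "grip": 0},
  {"tx": 0, "ty": 0, "tz": 0, "turn": 0, "grip": 0},
  {"tx": 0, "ty": 0, "tz": 0, "turn": 0, "grip": 0},
  {"tx": 0, "ty": 0, "tz": 0, "turn": 0, "grip": 0},
])

```text
time: 16.48
position: [0.4741, -0.1221, 0.0607]
tool_rot: [2.219, 2.223, -0.0]
ft_force: [0.6, 0.3, -1.6]
grip_width: 0.344
grip_force: 30.0
```

Request:
send_rows([
  {"tx": -0.2, "ty": 0, "tz": 0, "turn": 0, "grip": 0},
  {"tx": -0.4, "ty": 0, "tz": -0.1, "turn": 0, "grip": 0},
  {"tx": -0.4, "ty": 0, "tz": -0.2, "turn": 0, "grip": 0},
  {"tx": -0.4, "ty": 0.1, "tz": -0.2, "turn": 0, "grip": 0},
  {"tx": -0.4, "ty": 0.1, "tz": -0.1, "turn": 0, "grip": 0},
  {"tx": -0.4, "ty": 0.13, "tz": 0, "turn": 0, "grip": 0},
  {"tx": -0.15, "ty": 0, "tz": 0, "turn": 0, "grip": 0},
  {"tx": 0, "ty": 0, "tz": 0, "turn": 0.5, "grip": 0},
  {"tx": 0, "ty": 0, "tz": 0, "turn": 0.9, "grip": 0},
  {"tx": 0, "ty": 0, "tz": 0, "turn": 0.9, "grip": 0},
  {"tx": 0, "ty": 0, "tz": 0, "turn": 0.9, "grip": 0},
  {"tx": 0, "ty": 0, "tz": 0, "turn": 0.9, "grip": 0},
])

```text
time: 17.98
position: [0.4936, -0.2626, 0.0964]
tool_rot: [-2.759, -1.501, 0.001]
ft_force: [0.9, -0.6, -2.1]
grip_width: 0.339
grip_force: 30.0
```

Request:
send_rows([
  {"tx": 0, "ty": 0, "tz": 0, "turn": 0.9, "grip": 0},
  {"tx": 0, "ty": 0, "tz": 0, "turn": 0.9, "grip": 0},
  {"tx": 0, "ty": 0, "tz": 0, "turn": 0.9, "grip": 0},
  {"tx": 0, "ty": 0, "tz": 0, "turn": 0.9, "grip": 0},
  {"tx": 0, "ty": 0, "tz": 0, "turn": 0.9, "grip": 0},
  {"tx": 0, "ty": 0, "tz": 0, "turn": 0.9, "grip": 0},
  {"tx": 0, "ty": 0, "tz": 0, "turn": 0.9, "grip": 0},
  {"tx": 0, "ty": 0, "tz": 0, "turn": 0.9, "grip": 0},
  {"tx": 0, "ty": 0, "tz": 0, "turn": 0.9, "grip": 0},
  {"tx": 0, "ty": 0, "tz": 0, "turn": 0.9, "grip": 0},
  {"tx": 0, "ty": 0, "tz": 0, "turn": 0.5, "grip": 0},
  {"tx": 0, "ty": 0, "tz": 0, "turn": 0, "grip": 0},
])

```text
time: 19.48
position: [0.4938, -0.2626, 0.0965]
tool_rot: [-3.1, 0.508, 0.001]
ft_force: [-0.1, -0.2, -2.9]
grip_width: 0.339
grip_force: 30.0
```

Request:
send_rows([
  {"tx": 0, "ty": 0, "tz": 0.3, "turn": 0, "grip": 0},
  {"tx": 0, "ty": 0, "tz": 0.4, "turn": 0, "grip": 0},
  {"tx": 0, "ty": 0, "tz": 0.3, "turn": 0, "grip": 0},
  {"tx": 0, "ty": 0, "tz": 0.1, "turn": 0, "grip": 0},
  {"tx": 0, "ty": 0, "tz": 0.07, "turn": 0, "grip": 0},
  {"tx": 0, "ty": 0, "tz": 0, "turn": 0, "grip": 0},
  {"tx": 0, "ty": 0, "tz": 0, "turn": 0, "grip": 0},
])

```text
time: 20.35
position: [0.4948, -0.2634, 0.0273]
tool_rot: [3.099, -0.51, 0.002]
ft_force: [-0.4, 0.2, -1.8]
grip_width: 0.341
grip_force: 30.0
```

Request:
send_rows([
  {"tx": 0, "ty": 0, "tz": 0.03, "turn": 0, "grip": 0},
  {"tx": 0, "ty": 0, "tz": 0.01, "turn": 0, "grip": 0},
  {"tx": 0, "ty": 0, "tz": 0, "turn": 0, "grip": 0},
])

```text
time: 20.72
position: [0.4945, -0.2632, 0.0247]
tool_rot: [3.099, -0.51, 0.001]
ft_force: [-1.2, 0.2, 2.7]
grip_width: 0.346
grip_force: 30.0
```

The wand is in contact with the mat (force now +2.7 N). Releasing gently, then rising.

Request:
send_rows([
  {"tx": 0, "ty": 0, "tz": 0, "turn": 0, "grip": 0.4},
  {"tx": 0, "ty": 0, "tz": 0, "turn": 0, "grip": 0.5},
  {"tx": 0, "ty": 0, "tz": 0, "turn": 0, "grip": 0.7},
  {"tx": 0, "ty": 0, "tz": 0, "turn": 0, "grip": 1},
  {"tx": 0, "ty": 0, "tz": 0, "turn": 0, "grip": 1},
  {"tx": 0, "ty": 0, "tz": 0, "turn": 0, "grip": 1},
  {"tx": 0, "ty": 0, "tz": -0.2, "turn": 0, "grip": 1},
  {"tx": 0, "ty": 0, "tz": -0.6, "turn": 0, "grip": 1},
  {"tx": 0, "ty": 0, "tz": -0.8, "turn": 0, "grip": 1},
  {"tx": 0, "ty": 0, "tz": -0.8, "turn": 0, "grip": 1},
  {"tx": 0, "ty": 0, "tz": -0.8, "turn": 0, "grip": 1},
  {"tx": 0, "ty": 0, "tz": 0, "turn": 0, "grip": 1},
])

```text
time: 22.22
position: [0.4969, -0.2641, 0.2219]
tool_rot: [3.096, -0.509, 0.015]
ft_force: [-0.1, -0.3, 0.3]
grip_width: 1.002
grip_force: 0.0
```

Request:
send_rows([
  {"tx": 0, "ty": 0.7, "tz": 0, "turn": 0, "grip": 1},
  {"tx": 0, "ty": 0.7, "tz": 0, "turn": 0, "grip": 1},
  {"tx": 0, "ty": 0.7, "tz": 0, "turn": 0, "grip": 1},
  {"tx": 0, "ty": 0.7, "tz": 0, "turn": 0, "grip": 1},
  {"tx": 0, "ty": 0, "tz": 0, "turn": 0, "grip": 1},
  {"tx": 0, "ty": 0, "tz": 0, "turn": 0, "grip": 1},
])

```text
time: 22.98
position: [0.4405, -0.4213, 0.2156]
tool_rot: [-3.099, 0.509, 0.001]
ft_force: [0.0, 0.2, -0.3]
grip_width: 0.999
grip_force: 0.0
```

Run:
```python
from bench import ctrl
import cv2,numpy as np
o=[]
for n,(y,x) in(("side",(140,220)),("top",(130,280))):
    im=ctrl.get_image(n)["pixels"][:,:,::-1]
    o.append(cv2.resize(im[y:y+140,x:x+160],None,fx=2.5,fy=2.5,interpolation=cv2.INTER_CUBIC))
cv2.imwrite("pics/end.png",np.hstack(o))
```

```text
(no output)
```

View pics/end.png

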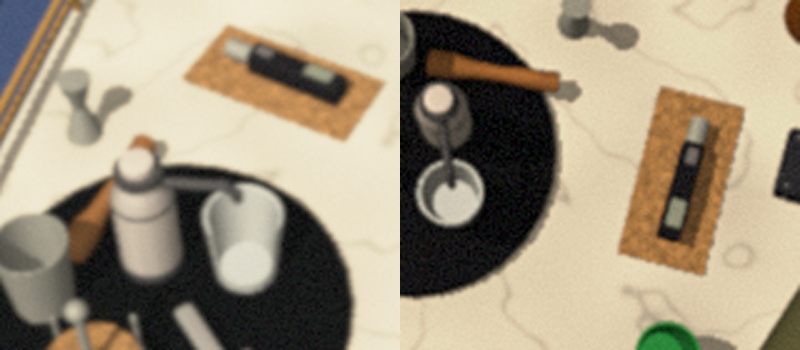

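The wand lies display up in the middle of the mat (top view (685,180)). The cap is up, and the tumbler and bystanders are where they started, so I'm handing in.

```bash
python3 -c "
from bench import ctrl
print(ctrl.close_job())"
```

```text
the job is handed in; nothing more can be done
None
```

I pressed the froster cap to its stop and let it come back up, aimed the wand at the tumbler's middle and held it still for over 2 s with the lens about 45 mm from the glass, laid the wand back on its mat display side up, and handed the job in at about 23 s; the hand-in returned no verdict.

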